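# Comb loose hinge rods into a grooved tray

## Robot

A 6-joint arm with a two-finger parallel gripper is mounted at the origin on the work surface. World frame = base frame: x ahead of the robot, y to its left, z up, the work surface at z = 0. Lengths are in m, angles in rad, forces in N, time in s.
With the tool pointing down it reaches from about 0.2 to 0.875 m from the base axis. Payload 3.4 kg.
Tool frame: the origin (TCP) lies between the finger pads; the fingertips stand 25 mm ahead of it and the grasp point (between the pads) lies 6 mm ahead of it (r.nose_length is the z of the fingertips in the tool frame, in m); z points along the fingers, y is the line along which they close (so a half turn about z gives the same grasp; the last joint's range is limited). The gripper opens to 94 mm and grips with 3 to 60 N. Pads are 16 mm wide; open, the fingers measure 119 mm over their backs; the gripper's body (75 mm by 177 mm) begins 78 mm behind the grasp point.
Start: joints at [-1.29, 0.276, 1.505, -0, 1.361, -0.121], TCP at [0.225, -0.529, 0.23] pointing down, gripper open.
Joint ranges: [-2.89, 2.89], [-0.75, 2.08], [0.22, 2.7], [-1.18, 4.32], [0.11, 2.71], [-2.7, 2.7]. Speed limits (rad/s): [2.57, 2.57, 3.14, 3.14, 3.14, 3.14].

## Interface

Orientations are given as a unit quaternion [w, x, y, z].
In Python, from plant import r, gripper_to, inverse_kinematics, vision, models, telemetry gives the robot as it stands. Calls block until the motion is done:
- r.move_to(position, orientation): joint-space move of the TCP to a pose.
- r.move_l(position, rot=None, vel=0.15, guard=None): straight line of the TCP; rot=None keeps the orientation; vel is the mean speed in m/s. With guard (N) it stops when the force on the tool has changed by that much, and returns True; else False.
- r.movej(angles): joint-space move.
- gripper_to(opening, f_grip=None): finger opening in m; f_grip is the grip in N (None keeps the last); returns when the fingers have stopped.
- r.hold(seconds).
- inverse_kinematics(position, orientation): joint angles nearest the present ones, or None.
- vision.snapshot(name): name is "side" or "top" or "wrist"; returns the picture (400x640x3 uint8, red, green, blue); there is no depth.
- vision.get_calibration(name): a dict with "fx", "fy", "cx", "cy" (pixels), "position" and "orientation" of the camera in the world. Camera axes: x right, y down, z forward; pixel columns grow to the right and rows downward; lengths in m; the calibration is good to about 2 mm. A picture is of the moment at which its call begins: read the wrist's pose just before it. get_calibration takes no time and is no camera call; for the wrist camera it gives the pose at the moment of the call.
A pose or a line that the arm cannot do raises r.PlanningError and nothing moves.
- r.sign_off(): hands the job in; it is judged then, once.
Trained networks look in the newest picture that a camera, given by its name, has taken for a name from the list of things; names that differ only in an ending like _2 or _b are one class to them, and where a whole thing is asked for, a point or a joint stands for the part that bears it (a point fixed in the world has none). Each returns a list of dicts, best first, with "score" (0 to 1); they miss things now and then, are a little off and sometimes report something else, mostly with a low value. They report only what shows in the picture. A call takes as long as a camera call. They do not tell look-alikes from the thing itself.
- models.boxes_of(thing, camera): "at" ([x, y, z] in m, in world coordinates, good to about 4 mm: the middle of the surface that is visible of it).
- models.regions_of(thing, camera): "pixels" (400x640 bool, what is visible of it).
- models.mark_of(thing, camera): "at" ([x, y, z] in m, in world coordinates, good to about 4 mm: a listed point, or the origin of a listed thing).
Readings, each from a call of its own:
- telemetry.current_t(): time.
- telemetry.current_joints(): joint angles.
- telemetry.current_dq(): joint speeds.
- telemetry.current_joint_efforts(): joint torques, N m.
- telemetry.current_ee_pos(): TCP position.
- telemetry.current_tool_rot(): TCP orientation.
- telemetry.current_wrist_force(): force on the tool from outside, world axes, zero at the start.
- telemetry.current_torque(): the same for the moment, N m.
- telemetry.current_opening(): finger opening in m.
- telemetry.current_finger_force(): force on a finger pad.
Only numpy, scipy, OpenCV 4.12 (cv2) and the standard library are available. Lean on these libraries where they do the work, as an engineer would, in place of code of your own. Each camera call takes 0.05 s, during which the arm holds its last target. There are 200 camera calls.

## Task

Swing the tray's wire bail out past its end until it is well clear. Then take the comb from its rest, lower it gently onto the flat apron at the bail end and, with its bar riding lightly on both side rails, draw it across the tray to the other end so that all three rods drop parallel into grooves; comb again if one is left. Hang the comb back in its rest, do not touch the rods with the gripper and leave the other parts on the bench where they are.

Things in the scene. Friction and masses are not known exactly. Their poses are not given: they have to be found in the camera images.
- tray: Blue grooved tray fixed to the bench, 196 mm (x) by 160 mm (y). Origin: centre of its underside, z up. Six V grooves, 140 mm long along y, lie between seven sharp 45-degree ridges with crests 26 mm above the origin at x = 54, 30, 6, -18, -42, -66, -90 mm. A rod settled in a groove has its axis 20.4 mm above the origin, wholly below the crests; one lying on the crests, 30.5 mm.
- apron (a point): Middle of the tray's flat apron, at crest height (26 mm over the tray's underside), 74 mm towards tray +x from its origin; same axes as the tray. The apron runs from tray x = 54 to 94 mm. Rods start clear of it beyond x = 60 mm. End walls of the tray are 40 mm high.
- rails (a point): Point midway between the tray's two aluminium side rails, level with their black rubber caps (soft: they give about 1 mm at 8 N in all, 3 mm at most), 46 mm above the tray's origin; same axes. Rails are 10 mm wide, centred at y = +75 and -75 mm, and run the tray's whole length in x.
- bail (a joint): Hinge angle of the steel wire bail, pivoted outside the rails at x = 84, z = 38 mm of the tray. 0: folded in, cross bar over the grooves at x = 24, z = 50 mm; grows as the bar swings up and over to the tray's +x end; stop at 2.7, folded out. Starts at 0.3 to 0.9. The stiff hinge stays where left; about 1.5 N at the bar moves it. Above 2.1 it is clear.
- bail_bar (a point): Middle of the bail's cross bar, 188 mm long along the tray's y axis and 7 mm thick; it swings on a radius of 61 mm about the pivot.
- comb_grip (a point): Centre of the comb's (rake's) red grip: 16 mm thick (comb x), 44 mm wide (y), 50 mm high (z up). The row of tines runs along comb y. Both faces and both ends are alike. Comb mass 0.2 kg, its centre below the grip.
- comb_bar (a point): Middle of the underside of the comb's brass bar, 39 mm under comb_grip, same axes. Bar 14 mm thick, 14 mm high, 176 mm long in y. Nine square 6 mm tines at 14 mm pitch (row 118 mm long) reach 18 mm below it. With the bar on the tray's rails their tips pass 2 mm above the crests: over settled rods, but against loose ones.
- rest_seat (a point): Seat of the comb's dark steel rest, fixed to the bench; 30 mm above the bench, midway between two posts at y = +79 and -79 mm of the rest (20 mm wide) with open-topped notches, 22 mm wide in x and 12 mm deep, for the bar's ends. The comb hangs with comb_bar at this point and its y along the rest's y; either way round will do.
- rod1_mid (a point): Middle of the first (nearest the apron) loose steel hinge rod, on its axis: 9 mm thick, 110 mm long along its x axis, 55 g; starts lying askew across the crests.
- rod2_mid (a point): Middle of the second loose steel hinge rod, on its axis: 9 mm thick, 110 mm long along its x axis, 55 g; starts lying askew across the crests.
- rod3_mid (a point): Middle of the third loose steel hinge rod, on its axis: 9 mm thick, 110 mm long along its x axis, 55 g; starts lying askew across the crests.
- octave_key: Silver octave key, about 120 mm long, lying on the bench; leave alone. Origin under its middle.
- eflat_key: Brass low E-flat key, about 120 mm long, lying on the bench; leave alone. Origin under its middle.
- spring_bender: Spring bender with wooden handle, 165 mm long, lying on the bench; leave alone. Origin under its middle.
- pad_tray: White plastic pad tray, 140 by 100 by 24 mm, on the bench; leave alone. Origin under its centre.
Not all that is in view belongs to the job. Leave any brown or green look-alike of the part that bears rod2_mid alone.

How it is judged:
By the outcome, as a careful person would: the job done as asked, in the order asked, and still so for the second after the job is handed in, with the robot touching nothing.
It also fails if it takes over 72 s, if anything falls off the work surface, if the arm or the gripper's body presses on something with over 40 N, if the wrist force passes 120 N, or if a joint passes its speed limit or range.

## Working session

There is one attempt and no reset: what is moved stays moved. The work goes in short steps, each a Python script; the robot and the scene stay as the last script left them, time stands still between calls to the robot, and variables do not carry over. Pictures are saved under pics/ and viewed, at most 10 in all, crops included, and the job is handed in when it is done.

```bash
ls; mkdir -p pics; cat > h.py <<'E'
import numpy as np, cv2
from scipy.spatial.transform import Rotation as R
from plant import r, gripper_to, inverse_kinematics, vision, models, telemetry as t
def save(im,n): cv2.imwrite('pics/'+n+'.png', im[:,:,::-1])
def proj(cal,p):
    q=cal['orientation']; M=R.from_quat([q[1],q[2],q[3],q[0]]).as_matrix()
    c=M.T@(np.array(p)-cal['position']); return np.array([cal['fx']*c[0]/c[2]+cal['cx'],cal['fy']*c[1]/c[2]+cal['cy']])
def onz(cal,uv,z):
    q=cal['orientation']; M=R.from_quat([q[1],q[2],q[3],q[0]]).as_matrix()
    d=M@np.array([(uv[0]-cal['cx'])/cal['fx'],(uv[1]-cal['cy'])/cal['fy'],1]); p=np.array(cal['position'])
    return p+d*(z-p[2])/d[2]
def down(yaw,tilt=0):
    # tool z down, tool y along world angle yaw
    y=np.array([np.cos(yaw),np.sin(yaw),0]); z=np.array([0,0,-1.]); x=np.cross(y,z)
    q=R.from_matrix(np.c_[x,y,z]).as_quat(); return np.array([q[3],q[0],q[1],q[2]])
E
python3 - <<'E'
from h import *
for c in ('top','side'):
    im=vision.snapshot(c); save(im,c+'0')
    cal=vision.get_calibration(c); print(c,np.round(cal['position'],3))
    for n in ['tray','apron','rails','bail_bar','comb_grip','comb_bar','rest_seat','rod1_mid','rod2_mid','rod3_mid']:
        for m in models.mark_of(n,c)[:4]: print(n,np.round(m['at'],4),round(m['score'],2),np.round(proj(cal,m['at'])))
print(t.current_t())
E
```

```text
pics
top [0.406 0.006 1.184]
tray [ 5.499e-01 -1.877e-01  1.000e-04] 0.84 [398. 202.]
apron [ 0.6171 -0.1948  0.0255] 0.8 [401. 177.]
rails [ 0.5514 -0.186   0.0451] 0.84 [400. 199.]
comb_grip [0.5209 0.1608 0.0717] 0.96 [272. 214.]
comb_grip [ 0.6174 -0.1967  0.0296] 0.66 [402. 176.]
comb_bar [0.5253 0.1606 0.0283] 0.87 [274. 214.]
rest_seat [0.5412 0.4493 0.0027] 0.63 [174. 212.]
rod1_mid [ 0.5618 -0.1935  0.0291] 0.41 [401. 196.]
rod1_mid [ 0.528   0.0078 -0.003 ] 0.39 [329. 212.]
rod2_mid [ 0.3077 -0.2364  0.0021] 0.66 [420. 289.]
rod2_mid [ 0.5378 -0.1851  0.0311] 0.58 [399. 205.]
rod2_mid [ 0.7681 -0.2035  0.0042] 0.45 [400. 127.]
rod3_mid [ 5.061e-01 -4.070e-01 -1.000e-04] 0.6 [477. 215.]
rod3_mid [ 0.5023 -0.1833  0.0296] 0.51 [399. 218.]
side [0.316 0.735 0.662]
tray [ 0.5511 -0.1899 -0.0036] 0.71 [324. 167.]
apron [ 0.6237 -0.192   0.0281] 0.65 [300. 154.]
rails [ 0.5527 -0.1886  0.0471] 0.98 [323. 153.]
rails [0.5197 0.1587 0.03  ] 0.44 [298. 244.]
bail_bar [ 0.5979 -0.1902  0.0881] 0.68 [308. 138.]
comb_grip [0.5197 0.1613 0.0672] 0.8 [297. 233.]
comb_bar [0.5169 0.1617 0.0313] 0.97 [299. 245.]
rest_seat [0.519  0.1569 0.0275] 0.95 [298. 244.]
rest_seat [0.5179 0.1627 0.0675] 0.58 [298. 233.]
rest_seat [ 0.5145 -0.4139 -0.0006] 0.25 [351. 131.]
rod1_mid [ 0.5659 -0.1892  0.0319] 0.64 [319. 157.]
rod2_mid [ 0.3087 -0.2333  0.0038] 0.64 [408. 169.]
rod2_mid [ 0.5384 -0.1836  0.0298] 0.51 [327. 160.]
rod2_mid [ 0.7698 -0.2066  0.0043] 0.39 [257. 152.]
rod3_mid [ 0.5062 -0.1837  0.0297] 0.5 [338. 161.]
1.1
```

```bash
python3 - <<'E'
import cv2
a=cv2.imread('pics/top0.png'); b=cv2.imread('pics/side0.png')
x=cv2.resize(a[100:310,225:525],(800,560),interpolation=cv2.INTER_CUBIC); cv2.imwrite('pics/topc.png',x)
x=cv2.resize(b[90:270,230:450],(733,600),interpolation=cv2.INTER_CUBIC); cv2.imwrite('pics/sidec.png',x)
E
```

```text
(no output)
```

View pics/topc.png

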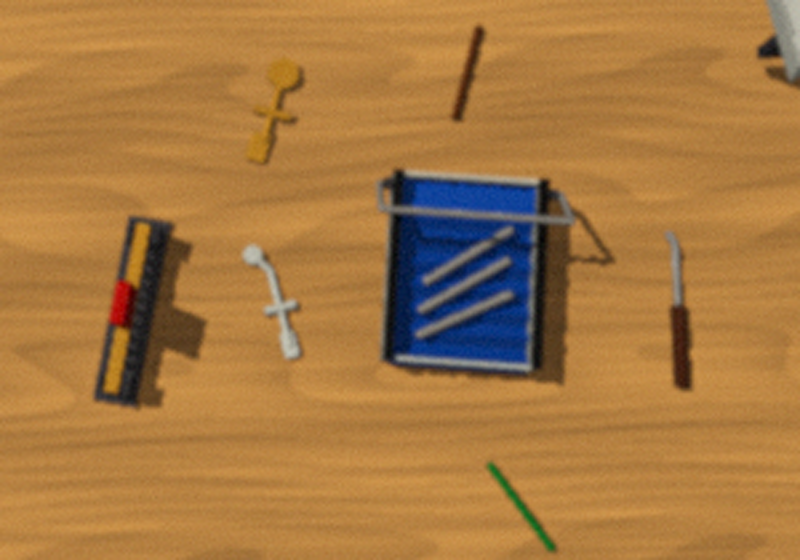

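View pics/sidec.png

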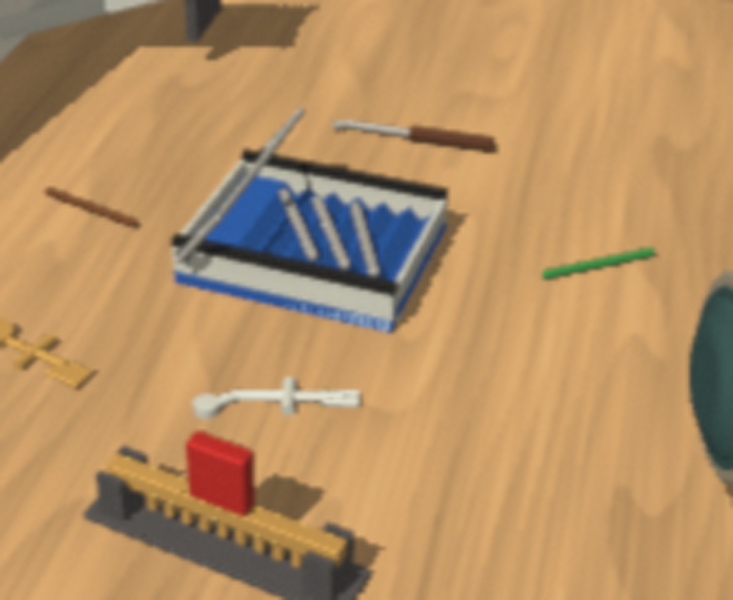

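Grey steel rods in the tray at about (401,196), (399,205) and (399,218) are the ones wanted. The brown look-alike at (400,127) and the green one at (420,289) are on the bench and get left alone. Also in view: the comb in its rest at (272,214), the bail bar at (404,181), the octave key at (329,212), the E-flat key at (325,140) and the spring bender at (480,215). Next, the close look.

```bash
python3 - <<'E'
from h import *
yaw=-0.05
q=[down(yaw),down(yaw+np.pi)]
js=[inverse_kinematics([0.56,-0.19,0.33],k) for k in q]
print([np.round(j,2) if j is not None else None for j in js])
k=min([i for i in (0,1) if js[i] is not None],key=lambda i:abs(js[i][5])); print(k)
r.move_to([0.56,-0.19,0.33],q[k])
cal=vision.get_calibration('wrist'); im=vision.snapshot('wrist'); save(im,'w1'); np.save('w1.npy',[cal],allow_pickle=True)
for n in ['tray','apron','rails','bail_bar','rod1_mid','rod2_mid','rod3_mid']:
    for m in models.mark_of(n,'wrist')[:2]: print(n,np.round(m['at'],4),round(m['score'],2),np.round(proj(cal,m['at'])))
print(t.current_t(),cal)
E
```

```text
[array([-0.44,  0.26,  1.28, -0.  ,  1.6 , -0.39]), None]
0
tray [ 0.5476 -0.1844  0.    ] 0.79 [316. 163.]
apron [ 0.6215 -0.1932  0.0291] 0.68 [362. 168.]
apron [0.7368 0.0062 0.0011] 0.29 [433.  32.]
rails [ 0.5477 -0.1883  0.0452] 0.95 [316. 169.]
rails [ 0.6195 -0.194   0.0268] 0.58 [361. 169.]
bail_bar [ 0.595  -0.1899  0.0892] 0.65 [349. 173.]
bail_bar [ 0.536  -0.1818  0.032 ] 0.62 [309. 164.]
rod1_mid [ 0.5662 -0.1842  0.0264] 0.82 [327. 164.]
rod1_mid [ 0.5082 -0.4074  0.0039] 0.51 [302. 282.]
rod2_mid [ 0.5323 -0.1865  0.0304] 0.85 [306. 167.]
rod2_mid [ 0.3026 -0.237   0.0078] 0.76 [177. 201.]
rod3_mid [ 0.5022 -0.1845  0.0309] 0.67 [288. 167.]
3.275 {'fx': 283.5400524403471, 'fy': 283.5400524403471, 'cx': 323.088774737497, 'cy': 195.08856133634086, 'position': array([ 0.5629667 , -0.1197994 ,  0.48308057]), 'orientation': array([ 0.12359497,  0.99198754, -0.02590586, -0.00372649])}
```

View pics/w1.png

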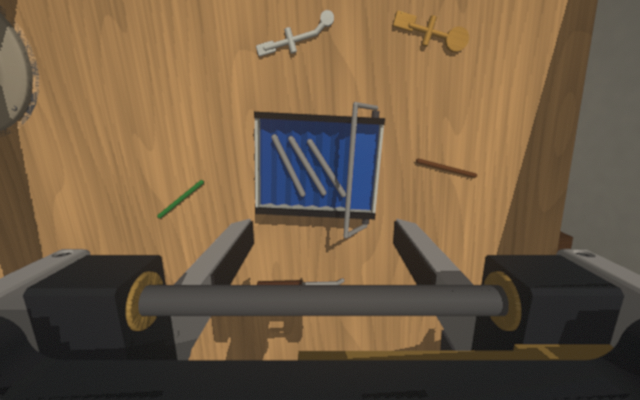

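The wrist view shows the tray over columns 255–385 and rows 112–218. The three grey rods lie askew near (287,165), (306,165) and (325,167), and the bail bar runs along column 350. I'll fit the rails next for yaw and centre, then swing the bail in a cage grip.

```bash
python3 - <<'E'
from h import *
im=cv2.imread('pics/w1.png'); cal=np.load('w1.npy',allow_pickle=True)[0]
roi=np.zeros(im.shape[:2],bool); roi[105:222,250:390]=1
m=((im.max(2)<55)&roi).astype(np.uint8)
n,l,s,c=cv2.connectedComponentsWithStats(m)
E=[]
for i in range(1,n):
    if s[i,4]<150: continue
    v,u=np.nonzero(l==i)
    P=np.array([onz(cal,(a,b),0.046)[:2] for a,b in zip(u,v)]).astype(np.float32)
    d=cv2.fitLine(P,cv2.DIST_HUBER,0,.01,.01).ravel(); d*=np.sign(d[0])
    e=(P-d[2:])@d[:2]; print(s[i],'yaw',np.arctan2(d[1],d[0]),'ends',d[2:]+d[:2]*e.min(),d[2:]+d[:2]*e.max())
    E+=[(d[2:]+d[:2]*(e.min()+e.max())/2)]
print(np.mean(E,0), E)
# bail bar: bright pixels
E
```

```text
[255 113  96  10 513] yaw -0.10316687 ends [ 0.46223557 -0.1023812 ] [ 0.6030595  -0.11696132]
[256 208  88  10 466] yaw -0.10361396 ends [ 0.44741154 -0.24954206] [ 0.5874215  -0.26410118]
[ 0.52503204 -0.18324643] [array([ 0.53264755, -0.10967126], dtype=float32), array([ 0.5174165, -0.2568216], dtype=float32)]
```

```bash
cat >> h.py <<'E'
C=np.array([.551,-.1868,0]); YAW=-.103; QT=down(YAW)
def T(x,y,z): c,s=np.cos(YAW),np.sin(YAW); return C+[c*x-s*y,s*x+c*y,z]
def arc(a,dz=0.006): return T(.084-.061*np.cos(a+.1974),0,.038+.061*np.sin(a+.1974)+dz)
E
python3 - <<'E'
from h import *
gripper_to(.045,3)
p=T(.048,0,.2); r.move_to(p,QT)
print(r.move_l(T(.048,0,.094),vel=.2,guard=8))
gripper_to(0,3); o=t.current_opening(); print('open',o,t.current_finger_force(),t.current_wrist_force())
if o>.004:
    gripper_to(.012)
    for a in np.linspace(.78,2.55,10):
        r.move_l(arc(a),vel=.12)
    print(t.current_wrist_force())
    gripper_to(.04)
    r.move_l(arc(2.55)+[0,0,.1],vel=.25)
    im=vision.snapshot('side'); save(im,'s2')
    print([ (np.round(m['at'],3),round(m['score'],2)) for m in models.mark_of('bail_bar','side')], arc(2.55,0))
    im=vision.snapshot('wrist'); save(im,'w2')
print(t.current_t())
a=cv2.imread('pics/s2.png')[90:270,230:450]; cv2.imwrite('pics/s2c.png',cv2.resize(a,None,fx=2.5,fy=2.5))
E
```

```text
False
open 0.0063067255067647985 3.000356052070856 [-4.19132952  1.44163496  3.84381711]
[-0.10953291 -0.69029456  0.09570105]
[(array([ 0.69 , -0.202,  0.064]), 0.61), (array([ 0.731,  0.006, -0.001]), 0.23)] [ 0.69057804 -0.2012276   0.06142784]
10.2833
```

View pics/s2c.png

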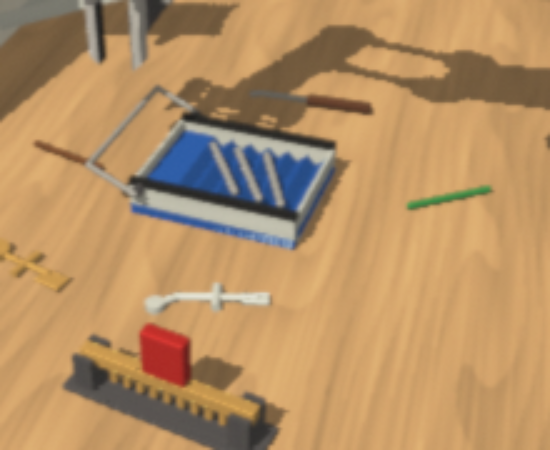

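The bail is folded out past the +x end, bar from (90,163) to (157,88), and the mark agrees with the commanded angle of 2.55. The comb is next.

```bash
python3 - <<'E'
from h import *
gripper_to(.06)
r.move_to([.522,.16,.32],down(1.43))
cal=vision.get_calibration('wrist'); im=vision.snapshot('wrist'); save(im,'w3')
for n in ['comb_grip','comb_bar','rest_seat']:
    for m in models.mark_of(n,'wrist')[:2]: print(n,np.round(m['at'],4),round(m['score'],2),np.round(proj(cal,m['at'])))
b=im.astype(int); c0=proj(cal,[.521,.161,.04])
hsv=cv2.cvtColor(im,cv2.COLOR_RGB2HSV)
yy,xx=np.mgrid[:400,:640]; near=np.hypot(xx-c0[0],yy-c0[1])<110
red=near&(b[...,0]>110)&(b[...,1]<60)
v,u=np.nonzero(red)
P=np.array([onz(cal,(x,y),.094)[:2] for x,y in zip(u,v)],np.float32); print('red',len(P),P.mean(0),cv2.minAreaRect(P))
g=models.regions_of('comb_bar','wrist')
if g:
    v,u=np.nonzero(g[0]['pixels']); P=np.array([onz(cal,(x,y),.044)[:2] for x,y in zip(u,v)],np.float32)
    d=cv2.fitLine(P,cv2.DIST_HUBER,0,.01,.01).ravel(); print(g[0]['score'],len(P),d,np.arctan(d[1]/d[0]),cv2.minAreaRect(P))
print(t.current_t())
E
```

```text
comb_grip [0.5216 0.1627 0.0707] 0.7 [325. 174.]
comb_bar [0.5163 0.1635 0.0306] 0.58 [325. 166.]
rest_seat [0.521  0.1633 0.0319] 0.93 [325. 169.]
red 320 [0.51844966 0.16313443] ((0.5187444090843201, 0.1630309373140335), (0.014407667331397533, 0.040573183447122574), 78.423583984375)
0.87 1187 [ 0.9783506  -0.20695457  0.5186846   0.16377686] -0.2084611 ((0.5216342210769653, 0.16286291182041168), (0.020271075889468193, 0.17598235607147217), 79.55059051513672)
12.6333
```

View pics/w3.png

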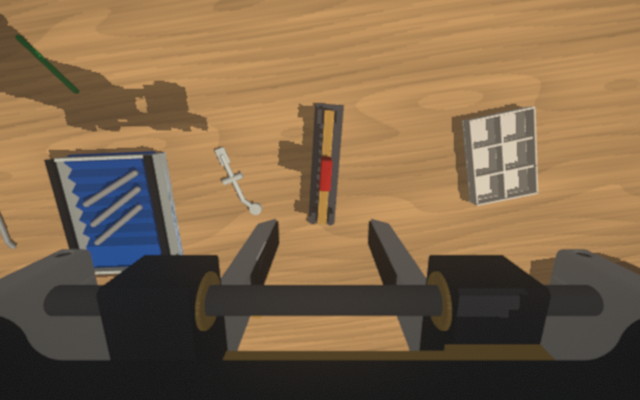

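The close crop confirms the choice: the comb's red grip is at (325,174), in its dark rest, with nothing similar nearby. The pad tray at (502,152) is clear of it.

```bash
python3 - <<'E'
from h import *
q=down(np.pi/2-.2)
r.move_to([.520,.163,.16],q)
print(r.move_l([.520,.163,.075],vel=.12,guard=8))
gripper_to(0,45); print('open',t.current_opening(),t.current_finger_force(),t.current_wrist_force())
P=np.array(t.current_ee_pos()); Q=np.array(t.current_tool_rot()); np.savez('seat.npz',P=P,Q=Q); print(P)
f0=np.array(t.current_wrist_force())
r.move_l(P+[0,0,.03],vel=.06); print(t.current_wrist_force(),t.current_opening())
r.move_l(P+[0,0,.13],vel=.2)
r.move_to(T(.074,0,.20),QT)
r.hold(.2); f1=np.array(t.current_wrist_force()); np.save('f1.npy',f1); print('base',f1)
zr=P[2]+.016
r.move_l(T(.074,0,zr+.03),vel=.2)
im=vision.snapshot('side'); save(im,'s4'); im=vision.snapshot('wrist'); save(im,'w4')
cal=vision.get_calibration('side')
print([(n,np.round(m['at'],4),round(m['score'],2)) for n in ('comb_bar','comb_grip','rails') for m in models.mark_of(n,'side')[:1]], t.current_ee_pos(), t.current_t())
a=cv2.imread('pics/s4.png')[90:230,230:420]; cv2.imwrite('pics/s4c.png',cv2.resize(a,None,fx=4,fy=4,interpolation=cv2.INTER_CUBIC))
E
```

```text
False
open 0.015485231065457902 44.99584078788757 [0.42741239 0.21704651 0.49618804]
[0.51997322 0.16295243 0.07500581]
[ 0.00508631 -0.59598346 -2.31886675] 0.01624843547338281
base [ 0.256814    0.49604159 -2.03104411]
[('comb_bar', array([ 0.6227, -0.1959,  0.0784]), 0.63), ('comb_grip', array([ 0.6233, -0.1987,  0.1145]), 0.87), ('rails', array([ 0.552 , -0.1898,  0.0459]), 0.58)] [ 0.62555105 -0.19476405  0.12272465] 18.6083
```

View pics/s4c.png

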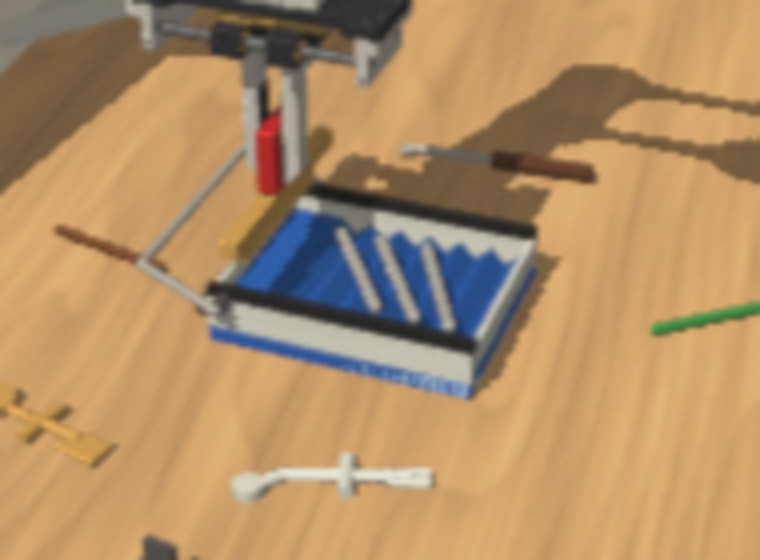

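View pics/w4.png

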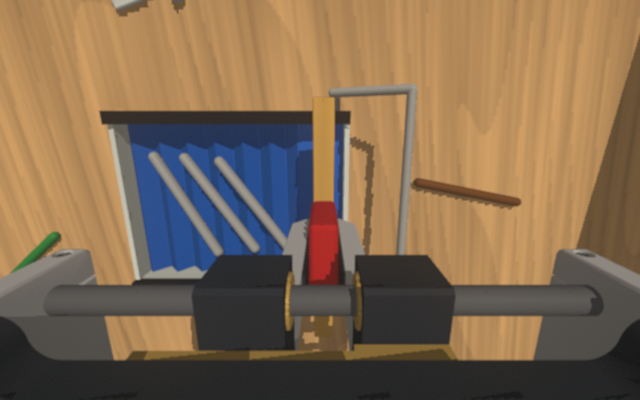

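The comb is held level over the apron; the bar spans columns 313–335 and the tray's end wall is near column 348. I'll check the local coordinates before lowering.

```bash
python3 - <<'E'
from h import *
cal=vision.get_calibration('wrist')
def loc(uv,z):
    d=onz(cal,uv,z)-C; c,s=np.cos(YAW),np.sin(YAW); return np.round([c*d[0]+s*d[1],-s*d[0]+c*d[1]],4)
print('wall outer +x top',loc((351,150),.04),'wall inner',loc((344,150),.04),'-x outer',loc((112,150),.04), loc((131,150),.04))
print('rail far/near edges',loc((220,111),.046),loc((220,124),.046),'near rail',loc((150,281),.046),loc((150,287),.046))
print('rail x ends',loc((101,112),.046),loc((351,112),.046))
zb=t.current_ee_pos()[2]-.045; print('bar',loc((313,98),zb+.014),loc((335,98),zb+.014), loc((313,190),zb+.014),loc((335,190),zb+.014))
print('rod ends',[loc(p,.0305) for p in ((285,247),(220,158),(255,250),(184,155),(218,252),(152,155))])
E
```

```text
wall outer +x top [0.0978 0.0495] wall inner [0.092  0.0495] -x outer [-0.0992  0.0497] [-0.0835  0.0497]
rail far/near edges [-0.0054  0.0803] [-0.0063  0.0704] near rail [-0.082  -0.0674] [-0.0829 -0.0735]
rail x ends [-0.0979  0.0796] [0.0965 0.0794]
bar [0.0684 0.0861] [0.082  0.0861] [0.0679 0.0278] [0.0826 0.0277]
rod ends [array([ 0.039 , -0.0414]), array([-0.0143,  0.0419]), array([ 0.0108, -0.0444]), array([-0.045 ,  0.0445]), array([-0.0241, -0.0464]), array([-0.0726,  0.0446])]
```

Frame fits within about 1 mm. Lowering gently and drawing the comb across.

```bash
python3 - <<'E'
from h import *
f1=np.load('f1.npy'); z=np.load('seat.npz')['P'][2]+.016
r.move_l(T(.074,0,z+.004),vel=.08)
f1=np.array(t.current_wrist_force()); print(f1)
print(r.move_l(T(.074,0,z-.004),vel=.015,guard=3)); z=t.current_ee_pos()[2]
print('contact z',z, np.array(t.current_wrist_force())-f1)
for x in np.arange(.060,-.087,-.0145):
    dz=np.clip((np.array(t.current_wrist_force())[2]-f1[2]-4)/8000,-.0006,.0006)*.6
    z+=dz
    r.move_l(T(max(x,-.085),0,z),vel=.04)
    print(round(x,3),round(z,4),np.round(np.array(t.current_wrist_force())-f1,1),np.round(t.current_ee_pos(),4))
print(t.current_opening(),t.current_t())
im=vision.snapshot('wrist'); save(im,'w5'); im=vision.snapshot('top'); save(im,'t5')
E
```

```text
[-0.48492483 -0.39928092 -1.83978872]
True
contact z 0.09021873718589102 [1.39060397 0.52413408 6.5618143 ]
0.06 0.0904 [-0.  -0.1  6.4] [ 0.6095 -0.1929  0.0904]
0.046 0.0906 [1.1 0.5 5. ] [ 0.5954 -0.1914  0.0905]
0.031 0.0907 [-0.3  1.5  5. ] [ 0.5807 -0.1898  0.0905]
0.016 0.0907 [-0.2 -0.1  4.7] [ 0.5663 -0.1883  0.0906]
0.002 0.0908 [-0.3 -0.2  3.1] [ 0.5518 -0.1868  0.0906]
-0.012 0.0907 [-0.  -0.1  4.2] [ 0.5376 -0.1854  0.0906]
-0.027 0.0907 [ 0.3 -0.2  3.6] [ 0.5231 -0.1838  0.0907]
-0.041 0.0907 [-0.1 -0.2  3.6] [ 0.5087 -0.1823  0.0906]
-0.056 0.0907 [0.4 0.6 4.3] [ 0.4943 -0.1809  0.0906]
-0.07 0.0907 [ 0.9 -0.1  3.2] [ 0.4799 -0.1793  0.0906]
-0.085 0.0906 [0.1 0.7 4. ] [ 0.4655 -0.1779  0.0906]
0.01580332034388987 25.1583
```

View pics/w5.png

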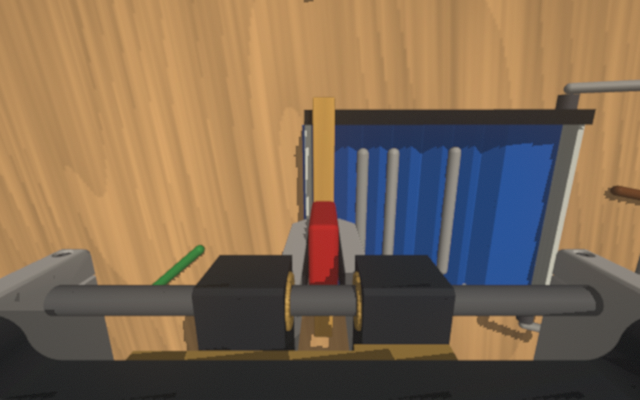

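All three rods look parallel, at columns 361, 392 and 455. I'll check them against the groove centres while lifting, then hang the comb back.

```bash
python3 - <<'E'
from h import *
cal=vision.get_calibration('wrist')
def loc(uv,z):
    d=onz(cal,uv,z)-C; c,s=np.cos(YAW),np.sin(YAW); return np.round([c*d[0]+s*d[1],-s*d[0]+c*d[1]],4)
for z in (.0204,.0305): print(z,[loc(p,z) for p in ((363,155),(362,250),(393,155),(389,250),(455,155),(446,250))])
p=np.array(t.current_ee_pos())
r.move_l([p[0],p[1],.13],vel=.08); r.move_l([p[0],p[1],.2],vel=.25)
im=vision.snapshot('top'); save(im,'t6')
c2=vision.get_calibration('top')
for n in ('rod1_mid','rod2_mid','rod3_mid'): print(n,[(np.round(m['at'],4),round(m['score'],2)) for m in models.mark_of(n,'top')[:3]])
S=np.load('seat.npz'); P,Q=S['P'],S['Q']
r.move_to(P+[0,0,.13],Q); r.hold(.2)
r.move_l(P+[0,0,.022],vel=.15)
im=vision.snapshot('side'); save(im,'s6')
f=np.array(t.current_wrist_force())
print(r.move_l(P+[0,0,.0005],vel=.03,guard=6), t.current_ee_pos(), np.array(t.current_wrist_force())-f, t.current_t())
a=cv2.imread('pics/t6.png')[140:260,230:450]; cv2.imwrite('pics/t6c.png',cv2.resize(a,None,fx=3.6,fy=3.6,interpolation=cv2.INTER_CUBIC))
E
```

```text
0.0204 [array([-0.0553,  0.0473]), array([-0.0534, -0.0336]), array([-0.0318,  0.0473]), array([-0.0304, -0.0335]), array([0.0168, 0.0472]), array([ 0.0182, -0.0335])]
0.0305 [array([-0.0567,  0.0483]), array([-0.0549, -0.0288]), array([-0.0342,  0.0483]), array([-0.0329, -0.0288]), array([0.0121, 0.0483]), array([ 0.0135, -0.0288])]
rod1_mid [(array([ 0.5661, -0.1932,  0.0202]), 0.65), (array([ 0.6152, -0.1955,  0.0256]), 0.6)]
rod2_mid [(array([ 0.4918, -0.183 ,  0.0199]), 0.67), (array([ 0.5204, -0.1862,  0.0207]), 0.64), (array([ 0.7679, -0.2021,  0.001 ]), 0.64)]
rod3_mid [(array([ 0.4953, -0.1862,  0.0203]), 0.45)]
False [0.52013792 0.16297074 0.07548573] [ 0.42093867  0.79547905 -0.26479105] 29.8167
```

View pics/t6c.png

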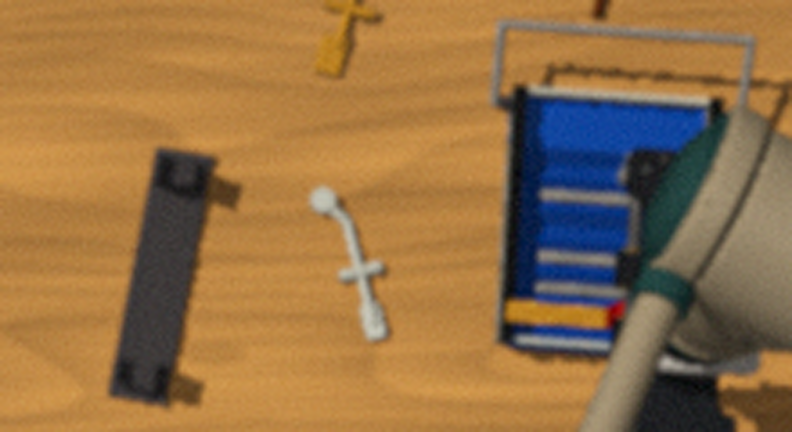

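The rods sit in the grooves at x = 18, -30 and -54 mm. Seating and releasing the comb now.

```bash
python3 - <<'E'
from h import *
S=np.load('seat.npz'); P,Q=S['P'],S['Q']
print(r.move_l(P-[0,0,.001],vel=.01,guard=3), t.current_ee_pos(), t.current_wrist_force())
gripper_to(.05); r.hold(.2)
r.move_l(P+[0,0,.12],vel=.15)
r.move_to([.45,.0,.36],down(YAW))
im=vision.snapshot('side'); save(im,'s7'); w=vision.snapshot('wrist'); save(w,'w7')
for n in ('comb_bar','comb_grip','bail_bar'): print(n,[(np.round(m['at'],4),round(m['score'],2)) for m in models.mark_of(n,'side')[:1]])
print(t.current_t())
a=cv2.imread('pics/s7.png')[90:270,230:450]; b=cv2.imread('pics/w7.png')
a=cv2.resize(a,(733,600),interpolation=cv2.INTER_CUBIC); cv2.imwrite('pics/s7c.png',a)
E
```

```text
True [0.52037375 0.16300573 0.07499949] [-0.05889781 -0.01870348  4.41958867]
comb_bar [(array([0.5189, 0.163 , 0.031 ]), 0.88)]
comb_grip [(array([0.5234, 0.161 , 0.0651]), 0.76)]
bail_bar [(array([ 0.69  , -0.2031,  0.0689]), 0.78)]
33.2
```

View pics/s7c.png

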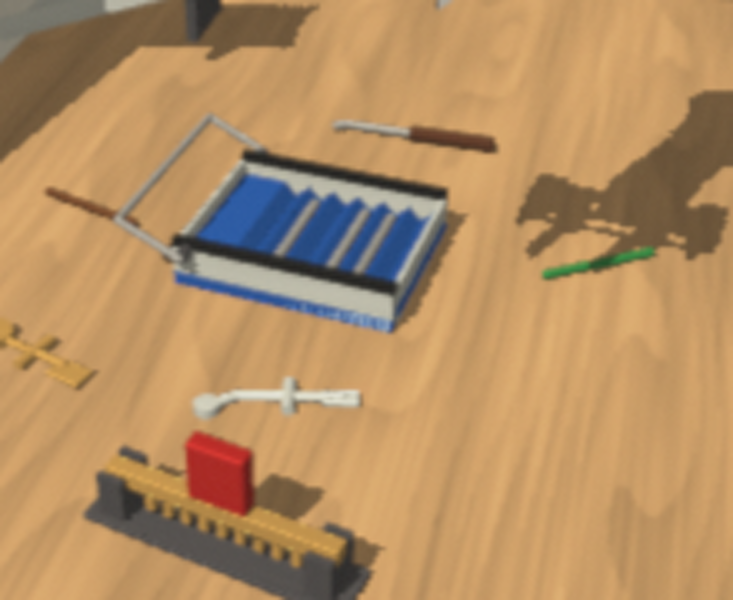

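The comb is back in its rest (grip at (220,472)), the bail is out, and the three rods lie parallel in grooves near (298,225), (347,242) and (373,243). Everything else is where it was.

```bash
python3 -c "
from h import *
print(r.sign_off())"
```

```text
the job is handed in; nothing more can be done
None
```

The job is done and handed in: the bail is swung out to about 2.55 rad, all three rods are down in grooves after one pass, the comb is back in its rest, and nothing else on the bench was moved, in about 33 s of the 72 s limit.

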